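Load the furnace tray with the row of crucibles, first sample deepest

ROBOT

A 6-joint arm with a two-finger parallel gripper is mounted at the origin on the work surface. World frame = base frame: x ahead of the robot, y to its left, z up, the work surface at z = 0. Lengths are in m, angles in rad, forces in N, time in s.
With the tool pointing down it reaches from about 0.3 to 0.95 m from the base axis. Payload 3.1 kg.
Tool frame: the origin (TCP) lies midway between the tips of the shut fingers; the grasp point (between the pads) lies 19 mm behind it; z points along the fingers, y is the direction in which the jaws open and shut (so a half turn about z gives the same grasp; the last joint's range is limited). The gripper opens to 85 mm and grips with 20 to 120 N. Pads are 22 mm wide; open, the fingers measure 114 mm over their backs; the gripper's body (76 mm by 85 mm) begins 54 mm behind the grasp point. The pads swing forward as they close: fully open they stand 13 mm farther back than shut.
Start: joints at [1.219, 0.308, 1.634, -0, 1.2, -0.07], TCP at [0.174, 0.6, 0.231] pointing down, gripper open.
Joint ranges: [-3.06, 3.06], [-0.79, 1.96], [0.05, 2.63], [-1.19, 4.34], [0.05, 2.64], [-2.94, 2.94]. Speed limits (rad/s): [2.79, 2.79, 3.14, 3.14, 3.14, 3.14].

INTERFACE

Orientations are given as a unit quaternion [x, y, z, w].
In Python, from workcell import * gives the robot as it stands. The module is installed in compiled form; this text tells all that it offers.
- The arm moves only by the tool move_arm, never from a script. Its argument "rows" is a list of rows, each an object with "delta_pos": the shift along the tool's x, y, z in m, a list of three; "yaw": the turn about the tool's z in degrees; "gripper": the finger opening in m, from 0 to 0.0854. In form: [{"delta_pos": [dx, dy, dz], "yaw": yaw, "gripper": gripper}, ...]. A call has 1 to 12 rows; each row shifts and turns the commanded pose from where the row before left it, along the tool's axes as they then stand; what a row does not reach is not made up. A row lasts 1/12 s, in which the tool goes at most 41.7 mm and 7.16 degrees, less where a joint would pass 70% of its speed; a pose out of reach is approached as far as the arm can. A call with a gripper value outside its range is refused whole. The fingers move at their own pace and stop on an object; "force" is the grip in N (left out, the last holds). Time passes only in rows, so rows that do not move let the fingers close. It gives the time, the measured TCP pose, the force and the opening at its end, in the units of the state.
- get_state(): the state, without advancing time (a new reading comes with each control period).
- camera(name): name is "scene" or "top" or "wrist"; returns a dict with "image" (400x640x3 uint8, red, green, blue), "depth" (400x640 float32, m along the optical axis (not along the pixel's ray), 0 where there is no reading), "fx", "fy", "cx", "cy" (pixels), "k1" (the pictures are not rectified: a ray, as slopes to the right and down, at radius r is drawn at 1 + k1 r^2 times it, then the intrinsics apply), "world_from_camera" (4x4, takes a point from camera to world coordinates). Camera axes: x right, y down, z forward; pixel columns grow to the right and rows downward; lengths in m; the calibration is good to about 2 mm. A picture is of the moment at which its call begins.
- sign_off(): hands the job in, once; it reports no verdict.
The state is a dict: "t": time; "q": joint angles; "joint_velocities": joint speeds; "tau": joint torques, N m; "eef_pos": TCP position; "orientation": TCP orientation; "wrist_force": force on the tool from outside, world axes, zero at the start; "ft_torque": the same for the moment, N m; "opening": finger opening in m.
Only numpy, scipy, OpenCV 4.12 (cv2) and the standard library are available. Lean on these libraries where they do the work, as an engineer would, in place of code of your own. Each camera call takes 0.05 s, during which the arm holds its last target. There are 200 camera calls.

TASK

Load the furnace tray: move the four crucibles from the sample rack into the tray's four bays, one upright crucible to a bay, keeping the order of the row, so that the crucible at the rack's purple end comes to stand in the bay farthest from the tray's handle and the one at the rack's other end in the bay next to the handle. Set each crucible down on the floor of its bay, do not let it drop, and leave the sample jars standing where they are in the rack.

Things in the scene. Friction and masses are not known exactly. Their poses are not given: they have to be found in the camera images.
- rack: Sample rack, fixed: white plate 160 x 312 x 8 mm with 5 mm ribs. Origin: centre of underside; x away from the robot, y along it, z up. The +y end has a purple rail, the -y end a white one (16 mm wide, top 16 mm up). Four crucibles stand on the plate at x = -45 mm, a jar behind each at x = +40 mm, both rows at about y = +99, +33, -33, -99 mm (purple end first).
- tray: Furnace tray, fixed: grey steel pan 126 x 267 mm, floor 4 mm thick. Origin: centre of underside; x away from the robot, y along it, z up. Ribs and edges (3 mm thick, 8 mm above the floor) form four bays in a row, each 120 mm (x) by 63 mm (y), centres at x = 0, y = +99, +33, -33, -99 mm. A dark wire handle sticks out 60 mm from its +y end, 16 mm high.
- crucible_red_center (a point): Centre (half-way up) of the crucible whose upper half is red: open upright ceramic cylinder, 36 mm across, 45 mm high, wall 4 mm, lower half white, 65 g, loose. z points up its axis. At the start it stands in the rack in front of the jar with the red lid.
- crucible_yellow_center (a point): Centre (half-way up) of the crucible whose upper half is yellow: open upright ceramic cylinder, 36 mm across, 45 mm high, wall 4 mm, lower half white, 65 g, loose. z points up its axis. At the start it stands in the rack in front of the jar with the yellow lid.
- crucible_green_center (a point): Centre (half-way up) of the crucible whose upper half is green: open upright ceramic cylinder, 36 mm across, 45 mm high, wall 4 mm, lower half white, 65 g, loose. z points up its axis. At the start it stands in the rack in front of the jar with the green lid.
- crucible_blue_center (a point): Centre (half-way up) of the crucible whose upper half is blue: open upright ceramic cylinder, 36 mm across, 45 mm high, wall 4 mm, lower half white, 65 g, loose. z points up its axis. At the start it stands in the rack in front of the jar with the blue lid.
- jar_red: Clear sample jar with a red lid, 44 mm across, 60 mm high, loose; origin: centre of its underside, z up. It stays in the back row of the rack.
- jar_yellow: Clear sample jar with a yellow lid, 44 mm across, 60 mm high, loose; origin: centre of its underside, z up. It stays in the back row of the rack.
- jar_green: Clear sample jar with a green lid, 44 mm across, 60 mm high, loose; origin: centre of its underside, z up. It stays in the back row of the rack.
- jar_blue: Clear sample jar with a blue lid, 44 mm across, 60 mm high, loose; origin: centre of its underside, z up. It stays in the back row of the rack.
There are look-alikes about, which are no part of the job. What is shaped like the jar_blue but orange is not meant.

How it is judged:
By the outcome, as a careful person would: the job done as asked, in the order asked, and still so for the second after the job is handed in, with the robot touching nothing.
It also fails if it takes over 102 s, if anything falls off the work surface, if the arm or the gripper's body presses on something with over 40 N, if the wrist force passes 120 N, or if a joint passes its speed limit or range.

## Working session

There is one attempt and no reset: what is moved stays moved. The work goes in short steps, Python scripts to look and compute and a tool call to move; the robot and the scene stay as the last step left them, time stands still between calls to the robot, and variables do not carry over. Pictures are saved under pics/ and viewed, about 12 in all and at most 16, crops included, and the job is handed in when it is done.

Besides the shell and the picture viewer there is one more tool, called after "Call:" as a command line: name --argument value ..., lists and objects as JSON in quotes. move_arm: Moves the arm, as the interface text tells. Its arguments: {"type":"object","properties":{"rows":{"type":"array"},"force":{"type":"number"}},"required":["rows"]}

```bash
mkdir -p pics; cat > h.py <<'E'
import numpy as np, cv2
from workcell import *
def look(name, fn=None):
    c=camera(name)
    if fn: cv2.imwrite('pics/'+fn, cv2.cvtColor(c['image'],cv2.COLOR_RGB2BGR))
    return c
def ray(c,u,v):
    p=np.array([(u-c['cx'])/c['fx'],(v-c['cy'])/c['fy']]); s=p.copy()
    for _ in range(20): s=p/(1+c['k1']*(s@s))
    return np.array([s[0],s[1],1.])
def onplane(c,u,v,z):
    T=np.array(c['world_from_camera']); d=T[:3,:3]@ray(c,u,v); o=T[:3,3]
    return o+d*(z-o[2])/d[2]
def pt(c,u,v):
    T=np.array(c['world_from_camera']); d=c['depth'][int(v),int(u)]
    return T[:3,:3]@(ray(c,u,v)*d)+T[:3,3]
E
python3 - <<'E'
from h import *
print(get_state())
for n in ('scene','top','wrist'):
    c=look(n,n+'0.png'); print(n,c['fx'],c['k1'],np.round(c['world_from_camera'],3).tolist())
E
```

```text
{'t': 0.0, 'q': array([ 1.21931236e+00,  3.09000660e-01,  1.63523873e+00, -1.02515649e-05,
        1.19969885e+00, -6.97100285e-02]), 'joint_velocities': array([-0.00079834,  0.00028072,  0.00151084, -0.00142572, -0.00053693,
        0.00168394]), 'tau': array([ 1.54810445e-03, -4.15252984e+01, -2.76667356e+01,  1.58326729e-04,
        1.03018375e-02,  3.73457553e-06]), 'eef_pos': array([0.17352978, 0.59954333, 0.23002494]), 'orientation': array([ 1.40419410e-01,  9.90091417e-01, -1.14788295e-03, -2.40496526e-04]), 'wrist_force': array([-0.43181271, -0.0152653 ,  0.04844236]), 'ft_torque': array([ 0.01730706, -0.00792278,  0.001956  ]), 'opening': 0.08546244387138167}
scene 458.44804772339086 -0.11739758731569713 [[-0.879, 0.3, -0.371, 0.961], [0.477, 0.552, -0.684, 0.709], [-0.0, -0.778, -0.629, 0.694], [0.0, 0.0, 0.0, 1.0]]
top 391.8614344341689 -0.07456821478393892 [[-0.017, -0.997, 0.078, 0.492], [-1.0, 0.015, -0.023, 0.027], [0.022, -0.079, -0.997, 1.159], [0.0, 0.0, 0.0, 1.0]]
wrist 334.3019522434658 -0.046821054074948056 [[0.279, 0.915, 0.292, 0.099], [0.96, -0.266, -0.086, 0.622], [-0.001, 0.304, -0.953, 0.373], [0.0, 0.0, 0.0, 1.0]]
```

View pics/top0.png

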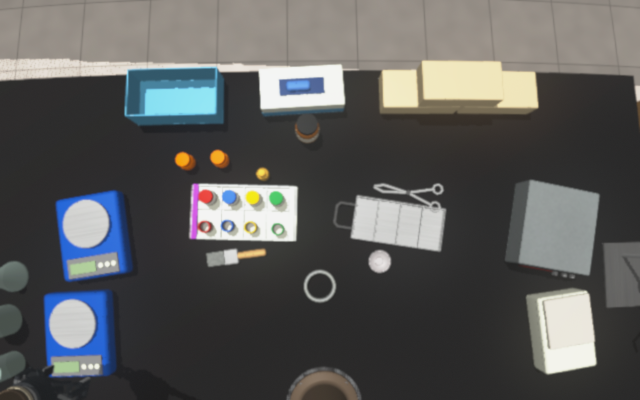

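View pics/scene0.png

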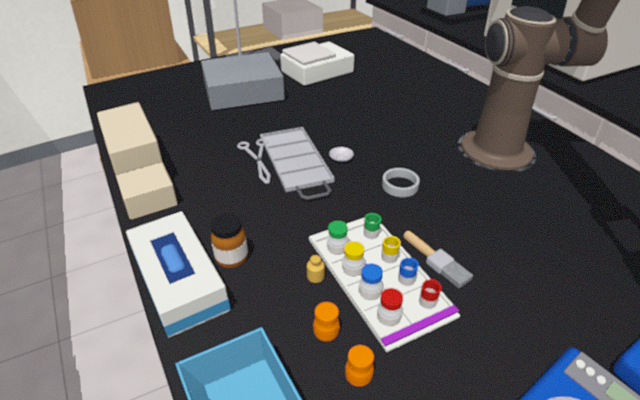

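The top view shows the rack at (190-297, 184-241). Its front row of crucibles is red (205,227), blue (228,227), yellow (251,228) and green (278,229), with the purple rail on the left (+y). The tray is at (352-445, 197-250), with the handle on its left (+y).

Possible mix-ups:
- **Lids in the back row:** red (206,198), blue (229,198), yellow (253,198) and green (277,199).
- **Other objects:** orange jars (185,160) and (219,159), and a small yellow bottle (262,173).
- **Tongs:** they reach the tray's far corner near (434,206).

The planned order is red to the -y bay, then blue, then yellow, with green next to the handle.

```bash
cat > m.py <<'E'
from h import *
c=look('top'); s=look('scene')
hsv=cv2.cvtColor(c['image'],cv2.COLOR_RGB2HSV)
# rack: white+purple region
def box(mask):
    cs,_=cv2.findContours(mask,cv2.RETR_EXTERNAL,cv2.CHAIN_APPROX_NONE); k=max(cs,key=cv2.contourArea)
    return k[:,0,:]
roi=np.zeros((400,640),np.uint8); roi[178:246,184:302]=1
m=((hsv[...,2]>110)&(roi>0)).astype(np.uint8)
t=np.zeros((400,640),np.uint8); t[190:256,348:450]=1
mt=cv2.morphologyEx(((hsv[...,2]>90)&(t>0)).astype(np.uint8),cv2.MORPH_OPEN,np.ones((9,9)))
for nm,mm,z in(('rack',m,.010),('tray',mt,.011)):
    k=box(mm); P=np.array([onplane(c,u,v,z)[:2] for u,v in k],np.float32)
    r=cv2.minAreaRect(P); print(nm,r, cv2.boxPoints(r).tolist())
for nm,u,v in (('red',205,227),('blue',228,227),('yel',251,228),('grn',278,229)):
    a=hsv[v-9:v+10,u-9:u+10]; col={'red':(a[...,0]<10)|(a[...,0]>170),'blue':abs(a[...,0].astype(int)-110)<14,'yel':abs(a[...,0].astype(int)-25)<9,'grn':abs(a[...,0].astype(int)-70)<20}[nm]
    q=(col&(a[...,1]>90)).astype(np.uint8); ys,xs=np.nonzero(q)
    (cx,cy),rr=cv2.minEnclosingCircle(np.c_[xs,ys].astype(np.float32))
    print(nm,cx+u-9,cy+v-9,rr,np.round(onplane(c,cx+u-9,cy+v-9,.050),4))
# heights
for u,v in((240,214),(400,222),(370,215),(425,225),(434,206),(415,192)): print(u,v,np.round(pt(c,u,v),3))
cv2.imwrite('pics/c1.png',np.hstack([cv2.resize(c['image'][185:262,345:455,::-1],None,fx=3.6,fy=3.6,interpolation=2),cv2.resize(s['image'][115:205,230:340,::-1],(400,277),interpolation=2)]))
cv2.imwrite('pics/c2.png',cv2.resize(c['image'][180:245,185:302,::-1],None,fx=6,fy=6,interpolation=2))
E
python3 m.py
```

```text
rack ((0.5636640191078186, 0.22647340595722198), (0.3176668584346771, 0.16694951057434082), 87.73873138427734) [[0.47398728132247925, 0.0710572600364685], [0.6408067345619202, 0.06447005271911621], [0.653340756893158, 0.38188955187797546], [0.48652130365371704, 0.38847675919532776]]
tray ((0.5250952839851379, -0.22942203283309937), (0.273894339799881, 0.13397875428199768), 80.40185546875) [[0.4362095296382904, -0.35328254103660583], [0.5683127641677856, -0.3756217360496521], [0.6139810085296631, -0.1055615246295929], [0.48187780380249023, -0.08322232961654663]]
red 204.34615421295166 226.5 6.820926666259766 [0.5215 0.3297 0.05  ]
blue 226.8661971092224 225.10563373565674 6.232753276824951 [0.5246 0.2657 0.05  ]
yel 250.0 227.0833330154419 6.351500034332275 [0.5181 0.2002 0.05  ]
grn 272.0 228.5 0.5001000165939331 [0.5131 0.1382 0.05  ]
240 214 [0.558 0.235 0.012]
400 222 [ 0.527 -0.235  0.009]
370 215 [ 0.549 -0.147  0.003]
425 225 [ 0.517 -0.311  0.004]
434 206 [ 0.573 -0.342  0.   ]
415 192 [ 0.615 -0.284  0.008]
```

View pics/c1.png

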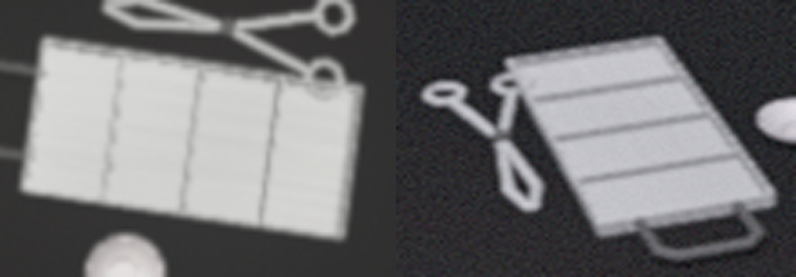

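View pics/c2.png

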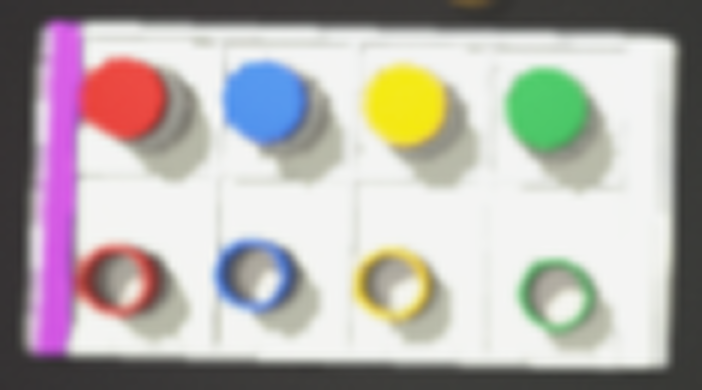

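The crops confirm the picks: open coloured rings in the front row and solid lids behind. The tongs' ring lies at the outer back edge of the far bay. Red measures (0.5215, 0.3297), which matches the nominal rack position to about 3 mm. Next I move above red.

Call:
move_arm --rows '[{"delta_pos": [-0.034, -0.0136, 0.003], "yaw": 0, "gripper": 0.06}, {"delta_pos": [-0.034, -0.0136, 0.003], "yaw": 0, "gripper": 0.06}, {"delta_pos": [-0.034, -0.0136, 0.003], "yaw": 0, "gripper": 0.06}, {"delta_pos": [-0.034, -0.0136, 0.003], "yaw": 0, "gripper": 0.06}, {"delta_pos": [-0.034, -0.0136, 0.003], "yaw": 0, "gripper": 0.06}, {"delta_pos": [-0.034, -0.0136, 0.003], "yaw": 0, "gripper": 0.06}, {"delta_pos": [-0.034, -0.0136, 0.003], "yaw": 0, "gripper": 0.06}, {"delta_pos": [-0.034, -0.0136, 0.003], "yaw": 0, "gripper": 0.06}, {"delta_pos": [-0.034, -0.0136, 0.003], "yaw": 0, "gripper": 0.06}, {"delta_pos": [-0.034, -0.0136, 0.003], "yaw": 0, "gripper": 0.06}, {"delta_pos": [-0.034, -0.0136, 0.003], "yaw": 0, "gripper": 0.06}, {"delta_pos": [-0.034, -0.0136, 0.003], "yaw": 0, "gripper": 0.06}]'

```text
t: 1.25
eef_pos: [0.5215, 0.3288, 0.1951]
orientation: [0.14, 0.99, 0.0, -0.0]
wrist_force: [0.2, 1.2, -0.2]
opening: 0.0595
```

Call:
move_arm --rows '[{"delta_pos": [0, 0, 0], "yaw": 7, "gripper": 0.06}, {"delta_pos": [0, 0, 0], "yaw": 7, "gripper": 0.06}, {"delta_pos": [0, 0, 0], "yaw": 7, "gripper": 0.06}, {"delta_pos": [0, 0, 0], "yaw": 7, "gripper": 0.06}, {"delta_pos": [0, 0, 0], "yaw": 7, "gripper": 0.06}, {"delta_pos": [0, 0, 0], "yaw": 7, "gripper": 0.06}, {"delta_pos": [0, 0, 0], "yaw": 7, "gripper": 0.06}, {"delta_pos": [0, 0, 0], "yaw": 7, "gripper": 0.06}, {"delta_pos": [0, 0, 0], "yaw": 7, "gripper": 0.06}, {"delta_pos": [0, 0, 0], "yaw": 7, "gripper": 0.06}, {"delta_pos": [0, 0, 0], "yaw": 6, "gripper": 0.06}, {"delta_pos": [0, 0, 0], "yaw": 0, "gripper": 0.06}]'

```text
t: 2.25
eef_pos: [0.5203, 0.3301, 0.1951]
orientation: [0.721, 0.693, -0.0, -0.0]
wrist_force: [0.4, -0.8, -0.1]
opening: 0.06
```

```bash
python3 - <<'E'
from h import *
c=look('wrist','w1.png'); np.save('w1.npy',c,allow_pickle=True); s=get_state(); print(s['t'],s['eef_pos'],s['orientation'],s['opening'],s['q'])
E
```

```text
2.3 [0.52026969 0.33007597 0.19511595] [ 7.19468391e-01  6.94525173e-01 -1.32947018e-04 -4.31896435e-05] 0.059951134514689836 [4.94688117e-01 3.26493125e-01 1.68660725e+00 1.26891723e-05
 1.12877162e+00 5.29959554e-01]
```

View pics/w1.png

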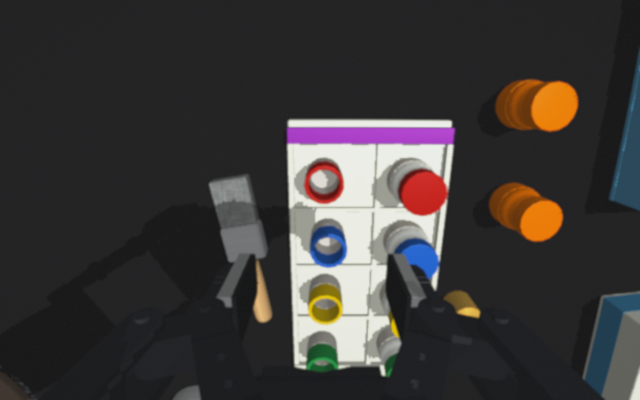

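The wrist view shows the red crucible at (325,182), blue (328,245), yellow (325,300) and green (322,358). The jars stand to the right.

```bash
cat > cr.py <<'E'
from h import *
H={'red':(0,10),'blue':(110,14),'yel':(27,8),'grn':(70,20)}
def crucs(c,rois,z=.053):
    hsv=cv2.cvtColor(c['image'],cv2.COLOR_RGB2HSV).astype(int)
    for n,(u,v,w) in rois.items():
        h,t=H[n]; d=np.abs(hsv[...,0]-h); d=np.minimum(d,180-d)
        m=(d<t)&(hsv[...,1]>110)&(hsv[...,2]>50); k=np.zeros_like(m); k[max(v-w,0):v+w,max(u-w,0):u+w]=1
        m=cv2.morphologyEx((m&k).astype(np.uint8),cv2.MORPH_OPEN,np.ones((2,2)))
        ys,xs=np.nonzero(m); P=np.array([onplane(c,a,b,z)[:2] for a,b in zip(xs,ys)])
        lo,hi=P.min(0),P.max(0); cc=np.array(c['world_from_camera'])[:2,3]
        ctr=(lo+hi)/2
        # sides nearest the camera show wall below the rim: use far edge there
        far=np.where(cc>ctr,lo+.018,hi-.018)
        print(n,'lo',lo.round(4),'hi',hi.round(4),'size',(hi-lo).round(4),'mid',ctr.round(4),'far',far.round(4))
E
python3 - <<'E'
from cr import *
c=np.load('w1.npy',allow_pickle=True).item()
crucs(c,{'red':(325,182,28),'blue':(328,245,28),'yel':(325,298,28),'grn':(322,360,25)})
E
```

```text
red lo [0.5061 0.3159] hi [0.5398 0.3533] size [0.0337 0.0374] mid [0.5229 0.3346] far [0.5241 0.3339]
blue lo [0.5082 0.2514] hi [0.5413 0.2928] size [0.0331 0.0413] mid [0.5248 0.2721] far [0.5233 0.2694]
yel lo [0.5029 0.186 ] hi [0.5363 0.2321] size [0.0333 0.0461] mid [0.5196 0.209 ] far [0.5209 0.204 ]
grn lo [0.4978 0.1231] hi [0.5296 0.1586] size [0.0317 0.0355] mid [0.5137 0.1409] far [0.5158 0.1411]
```

Call:
move_arm --force 30 --rows '[{"delta_pos": [0.001, 0.0015, 0.035], "yaw": 0, "gripper": 0.06}, {"delta_pos": [0.001, 0.001, 0.035], "yaw": 0, "gripper": 0.06}, {"delta_pos": [0, 0, 0.035], "yaw": 0, "gripper": 0.06}, {"delta_pos": [0, 0, 0.03], "yaw": 0, "gripper": 0.06}, {"delta_pos": [0, 0, 0.025], "yaw": 0, "gripper": 0.06}, {"delta_pos": [0, 0, 0.015], "yaw": 0, "gripper": 0.06}, {"delta_pos": [0, 0, 0], "yaw": 0, "gripper": 0.06}, {"delta_pos": [0, 0, 0], "yaw": 0, "gripper": 0.03}, {"delta_pos": [0, 0, 0], "yaw": 0, "gripper": 0.03}, {"delta_pos": [0, 0, 0], "yaw": 0, "gripper": 0.03}, {"delta_pos": [0, 0, 0], "yaw": 0, "gripper": 0.03}, {"delta_pos": [0, 0, 0], "yaw": 0, "gripper": 0.03}]'

```text
t: 3.3
eef_pos: [0.5239, 0.3325, 0.0217]
orientation: [0.72, 0.694, 0.001, 0.0]
wrist_force: [0.0, 0.2, 2.0]
opening: 0.0351
```

Gripped at 35 mm opening. The crucible's underside is 13.7 mm below the TCP.

Call:
move_arm --rows '[{"delta_pos": [0, 0, -0.01], "yaw": 0, "gripper": 0.03}, {"delta_pos": [0, 0, -0.03], "yaw": 0, "gripper": 0.03}, {"delta_pos": [0, 0, -0.04], "yaw": 0, "gripper": 0.03}, {"delta_pos": [0, 0, -0.04], "yaw": 0, "gripper": 0.03}, {"delta_pos": [-0.02, 0, -0.02], "yaw": 0, "gripper": 0.03}, {"delta_pos": [-0.04, 0, 0], "yaw": 0, "gripper": 0.03}, {"delta_pos": [-0.04, 0, 0], "yaw": 0, "gripper": 0.03}, {"delta_pos": [-0.04, 0, 0], "yaw": 0, "gripper": 0.03}, {"delta_pos": [-0.04, 0, 0], "yaw": 0, "gripper": 0.03}, {"delta_pos": [-0.04, 0, 0], "yaw": 0, "gripper": 0.03}, {"delta_pos": [-0.04, 0.004, 0], "yaw": 0, "gripper": 0.03}, {"delta_pos": [-0.04, 0.005, 0], "yaw": 0, "gripper": 0.03}]'

```text
t: 4.3
eef_pos: [0.5201, 0.0302, 0.1615]
orientation: [0.72, 0.694, 0.0, 0.0]
wrist_force: [0.3, 0.3, -0.5]
opening: 0.0355
```

Call:
move_arm --rows '[{"delta_pos": [-0.04, 0, 0], "yaw": 0, "gripper": 0.03}, {"delta_pos": [-0.04, 0, 0], "yaw": 0, "gripper": 0.03}, {"delta_pos": [-0.04, 0, 0], "yaw": 0, "gripper": 0.03}, {"delta_pos": [-0.04, 0, 0], "yaw": 0, "gripper": 0.03}, {"delta_pos": [-0.04, 0, 0], "yaw": 0, "gripper": 0.03}, {"delta_pos": [-0.04, 0, 0], "yaw": 0, "gripper": 0.03}, {"delta_pos": [-0.04, 0, 0], "yaw": 0, "gripper": 0.03}, {"delta_pos": [-0.04, 0, 0], "yaw": 0, "gripper": 0.03}, {"delta_pos": [-0.03, 0, 0], "yaw": 0, "gripper": 0.03}, {"delta_pos": [-0.01, 0, 0], "yaw": 0, "gripper": 0.03}, {"delta_pos": [0, 0, 0], "yaw": 7, "gripper": 0.03}, {"delta_pos": [0, 0, 0], "yaw": 0.5, "gripper": 0.03}]'

```text
t: 5.3
eef_pos: [0.5069, -0.3285, 0.1609]
orientation: [0.765, 0.644, 0.0, 0.0]
wrist_force: [0.4, -0.1, -0.6]
opening: 0.0352
```

```bash
python3 - <<'E'
from h import *
c=look('wrist','w2.png'); np.save('w2.npy',c,allow_pickle=True); s=get_state(); print(s['t'],s['eef_pos'],s['orientation'],s['opening'],s['q'])
E
```

```text
5.35 [ 0.50697837 -0.32761454  0.16074949] [ 7.63896793e-01  6.45338380e-01  1.84869560e-04 -1.74562766e-04] 0.03517273464057763 [-6.46064716e-01  3.41669024e-01  1.74237594e+00  5.02551726e-04
  1.05780634e+00 -4.78447477e-01]
```

View pics/w2.png

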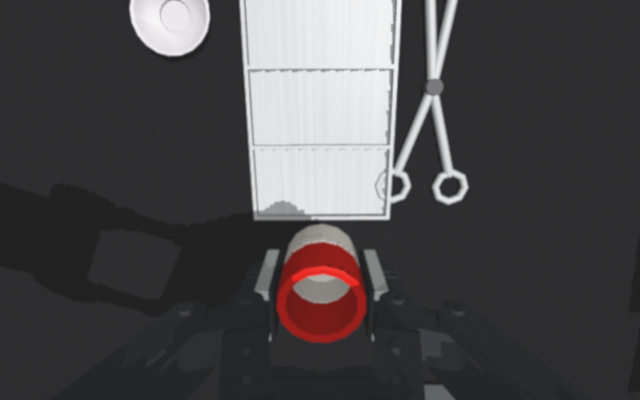

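The view shows the far bay, with corners about (255,219), (390,218), (389,146) and (252,147). Red is held upright. The tongs' ring hangs over the bay's back edge at (392,185).

```bash
python3 - <<'E'
from h import *
c=np.load('w2.npy',allow_pickle=True).item()
P={k:onplane(c,*k,.012)[:2] for k in [(254,218),(390,218),(389,146),(251,147),(392,69),(247,71),(376,185),(410,185)]}
for k,v in P.items(): print(k,v.round(4))
L=list(P.values())
print('bay far',np.mean(L[:4],0).round(4),'bay2',np.mean(L[2:6],0).round(4))
for u,v in((320,180),(383,186),(398,176),(404,190)): print(pt(c,u,v).round(4))
a=L[3]-L[2]; print('rib',np.linalg.norm(a),np.degrees(np.arctan2(-a[1],-a[0])), np.linalg.norm(L[4]-L[2]))
E
```

```text
(254, 218) [ 0.4399 -0.3479]
(390, 218) [ 0.5649 -0.3698]
(389, 146) [ 0.5715 -0.3029]
(251, 147) [ 0.4526 -0.2829]
(392, 69) [ 0.5814 -0.2404]
(247, 71) [ 0.4638 -0.2213]
(376, 185) [ 0.5559 -0.3359]
(410, 185) [ 0.5863 -0.3412]
bay far [ 0.5072 -0.3259] bay2 [ 0.5173 -0.2619]
[ 0.5065 -0.3248  0.0031]
[ 0.5631 -0.3402  0.0044]
[ 0.5776 -0.3327  0.0058]
[ 0.5815 -0.3466  0.007 ]
rib 0.12055895252139309 -9.531094375602276 0.06330460439766529
```

Call:
move_arm --rows '[{"delta_pos": [0.001, -0.005, 0.035], "yaw": 0, "gripper": 0.03}, {"delta_pos": [0, 0, 0.04], "yaw": 0, "gripper": 0.03}, {"delta_pos": [0, 0, 0.03], "yaw": 0, "gripper": 0.03}, {"delta_pos": [0, 0, 0.02], "yaw": 0, "gripper": 0.03}, {"delta_pos": [0, 0, 0.01], "yaw": 0, "gripper": 0.03}, {"delta_pos": [0, 0, 0.004], "yaw": 0, "gripper": 0.03}, {"delta_pos": [0, 0, 0.002], "yaw": 0, "gripper": 0.03}, {"delta_pos": [0, 0, 0], "yaw": 0, "gripper": 0.03}, {"delta_pos": [0, 0, 0], "yaw": 0, "gripper": 0.03}]'

```text
t: 6.1
eef_pos: [0.5039, -0.3268, 0.0212]
orientation: [0.764, 0.645, 0.0, 0.002]
wrist_force: [-0.4, 0.0, -0.2]
opening: 0.0351
```

Call:
move_arm --rows '[{"delta_pos": [0, 0, 0.0005], "yaw": 0, "gripper": 0.03}, {"delta_pos": [0, 0, 0], "yaw": 0, "gripper": 0.03}, {"delta_pos": [0, 0, 0.0005], "yaw": 0, "gripper": 0.03}, {"delta_pos": [0, 0, 0], "yaw": 0, "gripper": 0.03}, {"delta_pos": [0, 0, 0], "yaw": 0, "gripper": 0.03}]'

```text
t: 6.52
eef_pos: [0.5025, -0.3261, 0.0185]
orientation: [0.764, 0.645, 0.0, 0.0]
wrist_force: [-0.9, 0.0, -1.0]
opening: 0.0353
```

Call:
move_arm --rows '[{"delta_pos": [0, 0, 0.0005], "yaw": 0, "gripper": 0.03}, {"delta_pos": [0, 0, 0], "yaw": 0, "gripper": 0.03}, {"delta_pos": [0, 0, 0.0005], "yaw": 0, "gripper": 0.03}, {"delta_pos": [0, 0, 0], "yaw": 0, "gripper": 0.03}, {"delta_pos": [0, 0, 0], "yaw": 0, "gripper": 0.03}]'

```text
t: 6.93
eef_pos: [0.5024, -0.3261, 0.0177]
orientation: [0.764, 0.645, -0.0, -0.0]
wrist_force: [-1.5, 1.0, 3.6]
opening: 0.0353
```

Call:
move_arm --rows '[{"delta_pos": [0, 0, 0.0005], "yaw": 0, "gripper": 0.03}, {"delta_pos": [0, 0, 0], "yaw": 0, "gripper": 0.03}, {"delta_pos": [0, 0, 0], "yaw": 0, "gripper": 0.03}]'

```text
t: 7.18
eef_pos: [0.5024, -0.3261, 0.0177]
orientation: [0.764, 0.645, -0.0, -0.0]
wrist_force: [-2.9, 0.6, 7.1]
opening: 0.0355
```

Contact is firm: Fz is 7 N and z holds at 17.7 mm. Release and retreat.

Call:
move_arm --rows '[{"delta_pos": [0, 0, 0], "yaw": 0, "gripper": 0.05}, {"delta_pos": [0, 0, 0], "yaw": 0, "gripper": 0.05}, {"delta_pos": [0, 0, 0], "yaw": 0, "gripper": 0.05}, {"delta_pos": [0, 0, 0], "yaw": 0, "gripper": 0.05}, {"delta_pos": [0, 0, -0.02], "yaw": 0, "gripper": 0.05}, {"delta_pos": [0, 0, -0.04], "yaw": 0, "gripper": 0.05}, {"delta_pos": [0, 0, -0.04], "yaw": 0, "gripper": 0.05}, {"delta_pos": [0, 0, -0.04], "yaw": 0, "gripper": 0.06}, {"delta_pos": [0, 0, -0.01], "yaw": 0, "gripper": 0.06}, {"delta_pos": [0, 0, 0], "yaw": 0, "gripper": 0.06}]'

```text
t: 8.02
eef_pos: [0.5055, -0.3283, 0.1719]
orientation: [0.764, 0.645, 0.001, 0.005]
wrist_force: [0.1, 0.1, 0.3]
opening: 0.06
```

```bash
python3 - <<'E'
from h import *
c=look('wrist','w3.png'); s=get_state(); print(s['t'],s['eef_pos'],s['orientation'],s['opening'])
E
```

```text
8.0667 [ 0.50364849 -0.3268689   0.16867354] [7.64030803e-01 6.45175938e-01 5.06769864e-04 2.16408069e-03] 0.06004918614987138
```

View pics/w3.png

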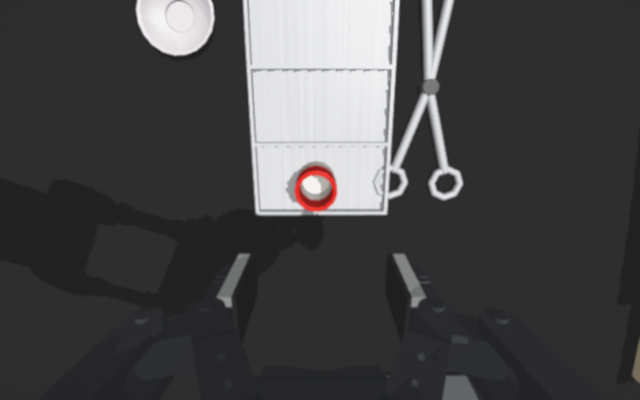

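Red stands upright in the far bay at (316,188), and the tongs have not moved. Next is blue at (0.524, 0.2675).

Call:
move_arm --rows '[{"delta_pos": [0, 0, 0], "yaw": -7, "gripper": 0.06}, {"delta_pos": [0, 0, 0], "yaw": -0.5, "gripper": 0.06}, {"delta_pos": [0.034, 0, 0], "yaw": 0, "gripper": 0.06}, {"delta_pos": [0.04, 0, 0], "yaw": 0, "gripper": 0.06}, {"delta_pos": [0.04, 0, 0], "yaw": 0, "gripper": 0.06}, {"delta_pos": [0.04, 0, 0], "yaw": 0, "gripper": 0.06}, {"delta_pos": [0.04, 0, 0], "yaw": 0, "gripper": 0.06}, {"delta_pos": [0.04, 0, 0], "yaw": 0, "gripper": 0.06}, {"delta_pos": [0.04, 0, 0], "yaw": 0, "gripper": 0.06}, {"delta_pos": [0.04, 0, 0], "yaw": 0, "gripper": 0.06}, {"delta_pos": [0.04, 0, 0], "yaw": 0, "gripper": 0.06}, {"delta_pos": [0.04, 0, 0], "yaw": 0, "gripper": 0.06}]'

```text
t: 9.07
eef_pos: [0.5151, 0.0695, 0.1643]
orientation: [0.721, 0.693, -0.002, -0.001]
wrist_force: [0.5, 0.8, -0.6]
opening: 0.0603
```

Call:
move_arm --rows '[{"delta_pos": [0.04, 0, 0], "yaw": 0, "gripper": 0.06}, {"delta_pos": [0.04, 0, 0], "yaw": 0, "gripper": 0.06}, {"delta_pos": [0.04, 0, 0], "yaw": 0, "gripper": 0.06}, {"delta_pos": [0.03, 0, 0], "yaw": 0, "gripper": 0.06}, {"delta_pos": [0.02, 0, 0], "yaw": 0, "gripper": 0.06}, {"delta_pos": [0.03, 0, 0], "yaw": 0, "gripper": 0.06}, {"delta_pos": [0, 0, 0], "yaw": 0, "gripper": 0.06}, {"delta_pos": [0, 0, 0], "yaw": 0, "gripper": 0.06}, {"delta_pos": [0, 0, 0], "yaw": 0, "gripper": 0.06}]'

```text
t: 9.82
eef_pos: [0.5232, 0.2668, 0.1645]
orientation: [0.72, 0.694, -0.002, -0.001]
wrist_force: [0.6, -0.4, -0.9]
opening: 0.0599
```

```bash
python3 - <<'E'
from cr import *
c=look('wrist','w4.png'); s=get_state(); print(s['t'],s['eef_pos'],s['orientation'],s['opening'])
hsv=cv2.cvtColor(c['image'],cv2.COLOR_RGB2HSV).astype(int)
T=np.linalg.inv(np.array(c['world_from_camera'])); R={}
for n,p in {'blue':(.524,.2675,.05),'yel':(.5195,.202,.05)}.items():
    q=T[:3,:3]@np.array(p)+T[:3,3]; R[n]=(int(q[0]/q[2]*c['fx']+c['cx']),int(q[1]/q[2]*c['fy']+c['cy']),30)
print(R); crucs(c,R)
E
```

```text
9.8667 [0.5235805  0.26637202 0.16498961] [ 7.20672332e-01  6.93273471e-01 -1.75931796e-03 -4.34679454e-04] 0.06019465046452965
{'blue': (322, 196, 30), 'yel': (320, 268, 30)}
blue lo [0.5083 0.2514] hi [0.542  0.2889] size [0.0337 0.0374] mid [0.5251 0.2702] far [0.5263 0.2694]
yel lo [0.503  0.1854] hi [0.5367 0.2287] size [0.0337 0.0434] mid [0.5199 0.207 ] far [0.521  0.2034]
```

Call:
move_arm --rows '[{"delta_pos": [0.0015, 0.0015, 0.03], "yaw": 0, "gripper": 0.06}, {"delta_pos": [0, 0, 0.035], "yaw": 0, "gripper": 0.06}, {"delta_pos": [0, 0, 0.035], "yaw": 0, "gripper": 0.06}, {"delta_pos": [0, 0, 0.025], "yaw": 0, "gripper": 0.06}, {"delta_pos": [0, 0, 0.015], "yaw": 0, "gripper": 0.06}, {"delta_pos": [0, 0, 0.005], "yaw": 0, "gripper": 0.06}, {"delta_pos": [0, 0, 0], "yaw": 0, "gripper": 0.06}, {"delta_pos": [0, 0, 0], "yaw": 0, "gripper": 0.03}, {"delta_pos": [0, 0, 0], "yaw": 0, "gripper": 0.03}, {"delta_pos": [0, 0, 0], "yaw": 0, "gripper": 0.03}, {"delta_pos": [0, 0, 0], "yaw": 0, "gripper": 0.03}, {"delta_pos": [0, 0, 0], "yaw": 0, "gripper": 0.03}]'

```text
t: 10.87
eef_pos: [0.5278, 0.2695, 0.0236]
orientation: [0.72, 0.694, 0.002, 0.001]
wrist_force: [1.0, -1.3, 4.7]
opening: 0.0356
```

Call:
move_arm --rows '[{"delta_pos": [0, 0, 0], "yaw": 0, "gripper": 0.03}, {"delta_pos": [0, 0, 0], "yaw": 0, "gripper": 0.03}]'

```text
t: 11.03
eef_pos: [0.5278, 0.2695, 0.0235]
orientation: [0.72, 0.694, 0.001, 0.001]
wrist_force: [-0.5, -1.1, 6.3]
opening: 0.0357
```

Call:
move_arm --rows '[{"delta_pos": [0, 0, -0.01], "yaw": 0, "gripper": 0.03}, {"delta_pos": [0, 0, -0.03], "yaw": 0, "gripper": 0.03}, {"delta_pos": [0, 0, -0.04], "yaw": 0, "gripper": 0.03}, {"delta_pos": [0, 0, -0.04], "yaw": 0, "gripper": 0.03}, {"delta_pos": [-0.02, 0, -0.02], "yaw": 0, "gripper": 0.03}, {"delta_pos": [-0.04, 0, 0], "yaw": 0, "gripper": 0.03}, {"delta_pos": [-0.04, 0, 0], "yaw": 0, "gripper": 0.03}, {"delta_pos": [-0.04, 0, 0], "yaw": 0, "gripper": 0.03}, {"delta_pos": [-0.04, 0, 0], "yaw": 0, "gripper": 0.03}, {"delta_pos": [-0.04, 0, 0], "yaw": 0, "gripper": 0.03}, {"delta_pos": [-0.04, 0.004, 0], "yaw": 0, "gripper": 0.03}, {"delta_pos": [-0.04, 0.003, 0], "yaw": 0, "gripper": 0.03}]'

```text
t: 12.03
eef_pos: [0.5212, -0.0325, 0.1621]
orientation: [0.72, 0.694, 0.0, -0.0]
wrist_force: [0.2, 0.9, -0.5]
opening: 0.0357
```

Call:
move_arm --rows '[{"delta_pos": [-0.04, 0, 0], "yaw": 0, "gripper": 0.03}, {"delta_pos": [-0.04, 0, 0], "yaw": 0, "gripper": 0.03}, {"delta_pos": [-0.04, 0, 0], "yaw": 0, "gripper": 0.03}, {"delta_pos": [-0.04, 0, 0], "yaw": 0, "gripper": 0.03}, {"delta_pos": [-0.04, 0, 0], "yaw": 0, "gripper": 0.03}, {"delta_pos": [-0.03, 0, 0], "yaw": 0, "gripper": 0.03}, {"delta_pos": [-0.001, 0, 0], "yaw": 0, "gripper": 0.03}, {"delta_pos": [0, 0, 0], "yaw": 7, "gripper": 0.03}, {"delta_pos": [0, 0, 0], "yaw": 0.5, "gripper": 0.03}, {"delta_pos": [0, 0, 0], "yaw": 0, "gripper": 0.03}, {"delta_pos": [0, 0, 0], "yaw": 0, "gripper": 0.03}, {"delta_pos": [0, 0, 0], "yaw": 0, "gripper": 0.03}]'

```text
t: 13.03
eef_pos: [0.5134, -0.261, 0.1618]
orientation: [0.763, 0.646, 0.0, -0.0]
wrist_force: [-0.6, 0.0, 0.1]
opening: 0.0358
```

Call:
move_arm --rows '[{"delta_pos": [-0.001, 0, 0.035], "yaw": 0, "gripper": 0.03}, {"delta_pos": [0, 0, 0.04], "yaw": 0, "gripper": 0.03}, {"delta_pos": [0, 0, 0.03], "yaw": 0, "gripper": 0.03}, {"delta_pos": [0, 0, 0.02], "yaw": 0, "gripper": 0.03}, {"delta_pos": [0, 0, 0.01], "yaw": 0, "gripper": 0.03}, {"delta_pos": [0, 0, 0.004], "yaw": 0, "gripper": 0.03}, {"delta_pos": [0, 0, 0], "yaw": 0, "gripper": 0.03}, {"delta_pos": [0, 0, 0], "yaw": 0, "gripper": 0.03}, {"delta_pos": [0, 0, 0], "yaw": 0, "gripper": 0.03}, {"delta_pos": [0, 0, 0], "yaw": 0, "gripper": 0.03}, {"delta_pos": [0, 0, 0], "yaw": 0, "gripper": 0.03}]'

```text
t: 13.95
eef_pos: [0.5142, -0.2635, 0.0242]
orientation: [0.764, 0.645, 0.0, 0.001]
wrist_force: [0.2, -0.1, -0.4]
opening: 0.0359
```

Call:
move_arm --rows '[{"delta_pos": [0, 0, 0.0005], "yaw": 0, "gripper": 0.03}, {"delta_pos": [0, 0, 0.0005], "yaw": 0, "gripper": 0.03}, {"delta_pos": [0, 0, 0.0005], "yaw": 0, "gripper": 0.03}, {"delta_pos": [0, 0, 0], "yaw": 0, "gripper": 0.03}, {"delta_pos": [0, 0, 0], "yaw": 0, "gripper": 0.03}]'

```text
t: 14.37
eef_pos: [0.5131, -0.2628, 0.0212]
orientation: [0.764, 0.645, -0.0, -0.0]
wrist_force: [-0.5, -0.2, -1.1]
opening: 0.036
```

Call:
move_arm --rows '[{"delta_pos": [0, 0, 0.0005], "yaw": 0, "gripper": 0.03}, {"delta_pos": [0, 0, 0.0005], "yaw": 0, "gripper": 0.03}, {"delta_pos": [0, 0, 0.0005], "yaw": 0, "gripper": 0.03}, {"delta_pos": [0, 0, 0], "yaw": 0, "gripper": 0.03}, {"delta_pos": [0, 0, 0], "yaw": 0, "gripper": 0.03}, {"delta_pos": [0, 0, 0], "yaw": 0, "gripper": 0.03}]'

```text
t: 14.87
eef_pos: [0.5132, -0.2629, 0.0197]
orientation: [0.764, 0.645, 0.0, -0.0]
wrist_force: [-0.4, 0.5, -1.0]
opening: 0.036
```

Call:
move_arm --rows '[{"delta_pos": [0, 0, 0.0005], "yaw": 0, "gripper": 0.03}, {"delta_pos": [0, 0, 0.0005], "yaw": 0, "gripper": 0.03}, {"delta_pos": [0, 0, 0], "yaw": 0, "gripper": 0.03}, {"delta_pos": [0, 0, 0], "yaw": 0, "gripper": 0.03}]'

```text
t: 15.2
eef_pos: [0.5132, -0.263, 0.0196]
orientation: [0.764, 0.645, -0.0, -0.0]
wrist_force: [-2.1, 1.3, 5.8]
opening: 0.0361
```

Contact at Fz 5.8 N. Release, then go to yellow at (0.520, 0.2025).

Call:
move_arm --rows '[{"delta_pos": [0, 0, 0], "yaw": 0, "gripper": 0.05}, {"delta_pos": [0, 0, 0], "yaw": 0, "gripper": 0.05}, {"delta_pos": [0, 0, 0], "yaw": 0, "gripper": 0.05}, {"delta_pos": [0, 0, 0], "yaw": 0, "gripper": 0.05}, {"delta_pos": [0, 0, -0.02], "yaw": 0, "gripper": 0.05}, {"delta_pos": [0, 0, -0.04], "yaw": 0, "gripper": 0.05}, {"delta_pos": [0, 0, -0.04], "yaw": 0, "gripper": 0.05}, {"delta_pos": [0, 0, -0.04], "yaw": 0, "gripper": 0.06}, {"delta_pos": [0, 0, 0], "yaw": -7, "gripper": 0.06}, {"delta_pos": [0, 0, 0], "yaw": -0.5, "gripper": 0.06}, {"delta_pos": [0.025, 0, 0], "yaw": 0, "gripper": 0.06}, {"delta_pos": [0.04, 0, 0], "yaw": 0, "gripper": 0.06}]'

```text
t: 16.2
eef_pos: [0.515, -0.1997, 0.1577]
orientation: [0.723, 0.691, -0.001, -0.0]
wrist_force: [0.9, -0.2, -0.0]
opening: 0.0601
```

Call:
move_arm --rows '[{"delta_pos": [0.04, 0, 0], "yaw": 0, "gripper": 0.06}, {"delta_pos": [0.04, 0, 0], "yaw": 0, "gripper": 0.06}, {"delta_pos": [0.04, -0.005, 0], "yaw": 0, "gripper": 0.06}, {"delta_pos": [0.04, -0.005, 0], "yaw": 0, "gripper": 0.06}, {"delta_pos": [0.04, 0, 0], "yaw": 0, "gripper": 0.06}, {"delta_pos": [0.04, 0, 0], "yaw": 0, "gripper": 0.06}, {"delta_pos": [0.04, 0, 0], "yaw": 0, "gripper": 0.06}, {"delta_pos": [0.04, 0, 0], "yaw": 0, "gripper": 0.06}, {"delta_pos": [0.04, 0, 0], "yaw": 0, "gripper": 0.06}, {"delta_pos": [0.04, 0, 0], "yaw": 0, "gripper": 0.06}, {"delta_pos": [0, 0, 0], "yaw": 0, "gripper": 0.06}, {"delta_pos": [0, 0, 0], "yaw": 0, "gripper": 0.06}]'

```text
t: 17.2
eef_pos: [0.5188, 0.2038, 0.1566]
orientation: [0.719, 0.695, -0.002, -0.001]
wrist_force: [-0.6, 0.1, -0.6]
opening: 0.0599
```

Call:
move_arm --rows '[{"delta_pos": [0, 0, 0], "yaw": 0, "gripper": 0.06}, {"delta_pos": [0, 0, 0], "yaw": 0, "gripper": 0.06}]'

```text
t: 17.37
eef_pos: [0.5196, 0.2007, 0.1574]
orientation: [0.721, 0.693, -0.001, -0.0]
wrist_force: [-0.3, 0.4, -0.0]
opening: 0.0598
```

```bash
python3 - <<'E'
from cr import *
c=look('wrist','w5.png'); s=get_state(); print(s['t'],s['eef_pos'],s['orientation'],s['opening'])
T=np.linalg.inv(np.array(c['world_from_camera'])); R={}
for n,p in {'yel':(.5195,.202,.05),'grn':(.5145,.139,.05)}.items():
    q=T[:3,:3]@np.array(p)+T[:3,3]; R[n]=(int(q[0]/q[2]*c['fx']+c['cx']),int(q[1]/q[2]*c['fy']+c['cy']),30)
print(R); crucs(c,R)
E
```

```text
17.4167 [0.51997531 0.20056349 0.15778912] [ 7.21046627e-01  6.92885637e-01 -1.06937982e-03 -3.34931780e-04] 0.06006791333995373
{'yel': (321, 198, 30), 'grn': (318, 269, 30)}
yel lo [0.5023 0.1848] hi [0.5365 0.2238] size [0.0342 0.039 ] mid [0.5194 0.2043] far [0.5203 0.2028]
grn lo [0.4974 0.1119] hi [0.53   0.1518] size [0.0326 0.0399] mid [0.5137 0.1318] far [0.5154 0.1299]
```

View pics/w5.png

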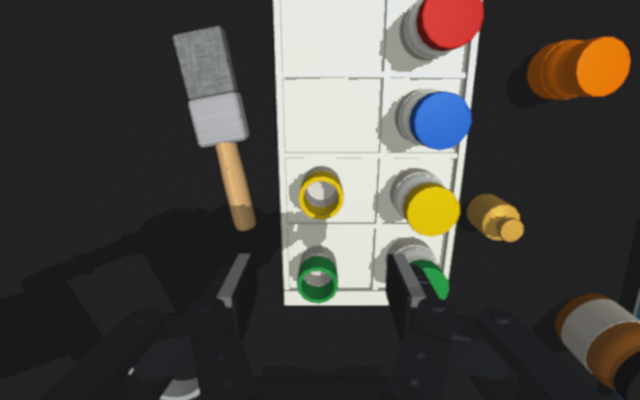

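The rack now holds yellow at (321,195) and green at (317,280), and all the jars are standing. Green's y corrects to about 0.130; my earlier value came from an occluded view.

Call:
move_arm --rows '[{"delta_pos": [0.002, 0, 0.03], "yaw": 0, "gripper": 0.06}, {"delta_pos": [0, 0, 0.035], "yaw": 0, "gripper": 0.06}, {"delta_pos": [0, 0, 0.03], "yaw": 0, "gripper": 0.06}, {"delta_pos": [0, 0, 0.023], "yaw": 0, "gripper": 0.06}, {"delta_pos": [0, 0, 0.015], "yaw": 0, "gripper": 0.06}, {"delta_pos": [0, 0, 0.005], "yaw": 0, "gripper": 0.06}, {"delta_pos": [0, 0, 0], "yaw": 0, "gripper": 0.06}, {"delta_pos": [0, 0, 0], "yaw": 0, "gripper": 0.06}, {"delta_pos": [0, 0, 0], "yaw": 0, "gripper": 0.06}, {"delta_pos": [0, 0, 0], "yaw": 0, "gripper": 0.03}, {"delta_pos": [0, 0, 0], "yaw": 0, "gripper": 0.03}, {"delta_pos": [0, 0, 0], "yaw": 0, "gripper": 0.03}]'

```text
t: 18.42
eef_pos: [0.5219, 0.2045, 0.0224]
orientation: [0.72, 0.694, 0.001, 0.001]
wrist_force: [-0.1, -1.1, 4.5]
opening: 0.0357
```

Call:
move_arm --rows '[{"delta_pos": [0, 0, 0], "yaw": 0, "gripper": 0.03}, {"delta_pos": [0, 0, 0], "yaw": 0, "gripper": 0.03}, {"delta_pos": [0, 0, 0], "yaw": 0, "gripper": 0.03}, {"delta_pos": [0, 0, 0], "yaw": 0, "gripper": 0.03}]'

```text
t: 18.75
eef_pos: [0.5218, 0.2045, 0.0223]
orientation: [0.72, 0.694, 0.001, 0.001]
wrist_force: [-1.0, -1.1, 6.0]
opening: 0.0348
```

Call:
move_arm --rows '[{"delta_pos": [0, 0, -0.01], "yaw": 0, "gripper": 0.03}, {"delta_pos": [0, 0, -0.03], "yaw": 0, "gripper": 0.03}, {"delta_pos": [0, 0, -0.04], "yaw": 0, "gripper": 0.03}, {"delta_pos": [0, 0, -0.04], "yaw": 0, "gripper": 0.03}, {"delta_pos": [-0.02, 0, -0.02], "yaw": 0, "gripper": 0.03}, {"delta_pos": [-0.04, 0.004, 0], "yaw": 0, "gripper": 0.03}, {"delta_pos": [-0.04, 0.004, 0], "yaw": 0, "gripper": 0.03}, {"delta_pos": [-0.04, 0.004, 0], "yaw": 0, "gripper": 0.03}, {"delta_pos": [-0.04, 0.004, 0], "yaw": 0, "gripper": 0.03}, {"delta_pos": [-0.04, 0.004, 0], "yaw": 0, "gripper": 0.03}, {"delta_pos": [-0.04, 0.002, 0], "yaw": 0, "gripper": 0.03}, {"delta_pos": [-0.04, 0, 0], "yaw": 0, "gripper": 0.03}]'

```text
t: 19.75
eef_pos: [0.5314, -0.0982, 0.1615]
orientation: [0.72, 0.694, 0.0, 0.0]
wrist_force: [0.6, -0.2, -1.6]
opening: 0.0353
```

Call:
move_arm --rows '[{"delta_pos": [-0.04, 0, 0], "yaw": 0, "gripper": 0.03}, {"delta_pos": [-0.04, 0, 0], "yaw": 0, "gripper": 0.03}, {"delta_pos": [-0.021, 0, 0], "yaw": 0, "gripper": 0.03}, {"delta_pos": [0, 0, 0], "yaw": 7, "gripper": 0.03}, {"delta_pos": [0, 0, 0], "yaw": 0.5, "gripper": 0.03}, {"delta_pos": [0, 0, 0], "yaw": 0, "gripper": 0.03}, {"delta_pos": [0, 0, 0], "yaw": 0, "gripper": 0.03}, {"delta_pos": [0, 0, 0], "yaw": 0, "gripper": 0.03}, {"delta_pos": [0, 0, 0], "yaw": 0, "gripper": 0.03}]'

```text
t: 20.5
eef_pos: [0.5277, -0.1964, 0.1608]
orientation: [0.763, 0.646, 0.0, -0.0]
wrist_force: [0.2, 0.3, -0.6]
opening: 0.0354
```

```bash
python3 - <<'E'
from h import *
c=look('wrist','w6.png'); np.save('w6.npy',c,allow_pickle=True); s=get_state(); print(s['t'],s['eef_pos'],s['orientation'],s['opening'])
E
```

```text
20.55 [ 0.52775214 -0.19650458  0.16083049] [ 7.63332239e-01  6.46006108e-01 -7.65268035e-06 -2.97313973e-05] 0.03560761314350369
```

View pics/w6.png

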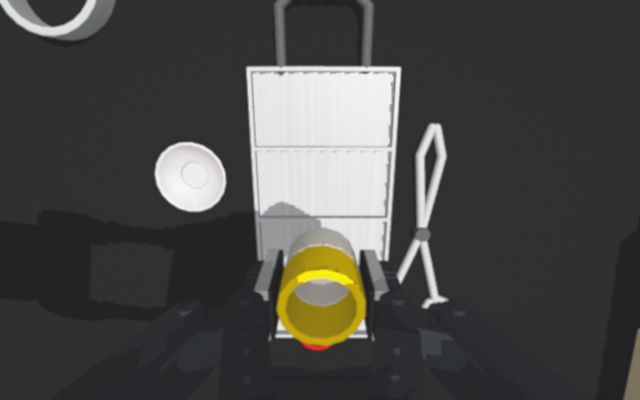

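Yellow is held. The target bay spans (254,148) to (389,217), and the handle bay spans (249,69) to (393,148).

```bash
python3 - <<'E'
from h import *
c=np.load('w6.npy',allow_pickle=True).item()
g=lambda L:np.mean([onplane(c,*k,.012)[:2] for k in L],0).round(4)
print('bay3',g([(253,148),(393,148),(389,217),(257,217)]),'bay4',g([(249,69),(398,69),(393,148),(253,148)]))
E
```

```text
bay3 [ 0.5297 -0.1942] bay4 [ 0.5405 -0.1305]
```

Call:
move_arm --rows '[{"delta_pos": [0, 0, 0.035], "yaw": 0, "gripper": 0.03}, {"delta_pos": [0, 0, 0.04], "yaw": 0, "gripper": 0.03}, {"delta_pos": [0, 0, 0.03], "yaw": 0, "gripper": 0.03}, {"delta_pos": [0, 0, 0.02], "yaw": 0, "gripper": 0.03}, {"delta_pos": [0, 0, 0.01], "yaw": 0, "gripper": 0.03}, {"delta_pos": [0, 0, 0.004], "yaw": 0, "gripper": 0.03}, {"delta_pos": [0, 0, 0.001], "yaw": 0, "gripper": 0.03}, {"delta_pos": [0, 0, 0], "yaw": 0, "gripper": 0.03}, {"delta_pos": [0, 0, 0], "yaw": 0, "gripper": 0.03}, {"delta_pos": [0, 0, 0], "yaw": 0, "gripper": 0.03}, {"delta_pos": [0, 0, 0], "yaw": 0, "gripper": 0.03}, {"delta_pos": [0, 0, 0], "yaw": 0, "gripper": 0.03}]'

```text
t: 21.55
eef_pos: [0.5283, -0.1977, 0.0218]
orientation: [0.764, 0.645, 0.0, 0.001]
wrist_force: [-0.5, -0.3, -1.0]
opening: 0.0354
```

Call:
move_arm --rows '[{"delta_pos": [0.001, 0, 0], "yaw": 0, "gripper": 0.03}, {"delta_pos": [0.001, 0, 0], "yaw": 0, "gripper": 0.03}, {"delta_pos": [0, 0, 0.0005], "yaw": 0, "gripper": 0.03}, {"delta_pos": [0, 0, 0.0005], "yaw": 0, "gripper": 0.03}, {"delta_pos": [0, 0, 0.0005], "yaw": 0, "gripper": 0.03}, {"delta_pos": [0, 0, 0], "yaw": 0, "gripper": 0.03}, {"delta_pos": [0, 0, 0], "yaw": 0, "gripper": 0.03}, {"delta_pos": [0, 0, 0], "yaw": 0, "gripper": 0.03}]'

```text
t: 22.22
eef_pos: [0.5279, -0.1954, 0.0192]
orientation: [0.764, 0.645, -0.0, -0.0]
wrist_force: [0.4, -0.5, -1.1]
opening: 0.0352
```

Call:
move_arm --rows '[{"delta_pos": [0, 0, 0.0005], "yaw": 0, "gripper": 0.03}, {"delta_pos": [0, 0, 0.0005], "yaw": 0, "gripper": 0.03}, {"delta_pos": [0, 0, 0], "yaw": 0, "gripper": 0.03}, {"delta_pos": [0, 0, 0], "yaw": 0, "gripper": 0.03}]'

```text
t: 22.55
eef_pos: [0.5281, -0.1954, 0.0185]
orientation: [0.764, 0.645, 0.0, 0.0]
wrist_force: [-0.4, -0.1, 1.6]
opening: 0.0355
```

Call:
move_arm --rows '[{"delta_pos": [0, 0, 0.0005], "yaw": 0, "gripper": 0.03}, {"delta_pos": [0, 0, 0], "yaw": 0, "gripper": 0.03}, {"delta_pos": [0, 0, 0], "yaw": 0, "gripper": 0.03}]'

```text
t: 22.8
eef_pos: [0.5281, -0.1955, 0.0184]
orientation: [0.764, 0.645, -0.0, 0.0]
wrist_force: [-1.0, 0.7, 5.1]
opening: 0.0355
```

Call:
move_arm --rows '[{"delta_pos": [0, 0, 0], "yaw": 0, "gripper": 0.05}, {"delta_pos": [0, 0, 0], "yaw": 0, "gripper": 0.05}, {"delta_pos": [0, 0, 0], "yaw": 0, "gripper": 0.05}, {"delta_pos": [0, 0, 0], "yaw": 0, "gripper": 0.05}, {"delta_pos": [0, 0, -0.02], "yaw": 0, "gripper": 0.05}, {"delta_pos": [0, 0, -0.04], "yaw": 0, "gripper": 0.05}, {"delta_pos": [0, 0, -0.04], "yaw": 0, "gripper": 0.05}, {"delta_pos": [0, 0, -0.04], "yaw": 0, "gripper": 0.06}, {"delta_pos": [0, 0, 0], "yaw": -7, "gripper": 0.06}, {"delta_pos": [0, 0, 0], "yaw": -0.5, "gripper": 0.06}, {"delta_pos": [0.025, -0.005, 0], "yaw": 0, "gripper": 0.06}, {"delta_pos": [0.04, -0.005, 0], "yaw": 0, "gripper": 0.06}]'

```text
t: 23.8
eef_pos: [0.5198, -0.1318, 0.1567]
orientation: [0.723, 0.691, -0.001, -0.0]
wrist_force: [0.8, -0.0, 0.1]
opening: 0.0603
```

Call:
move_arm --rows '[{"delta_pos": [0.04, -0.005, 0], "yaw": 0, "gripper": 0.06}, {"delta_pos": [0.04, -0.005, 0], "yaw": 0, "gripper": 0.06}, {"delta_pos": [0.04, -0.005, 0], "yaw": 0, "gripper": 0.06}, {"delta_pos": [0.04, 0, 0], "yaw": 0, "gripper": 0.06}, {"delta_pos": [0.04, 0, 0], "yaw": 0, "gripper": 0.06}, {"delta_pos": [0.04, 0, 0], "yaw": 0, "gripper": 0.06}, {"delta_pos": [0.02, 0, 0], "yaw": 0, "gripper": 0.06}, {"delta_pos": [0, 0, 0], "yaw": 0, "gripper": 0.06}, {"delta_pos": [0, 0, 0], "yaw": 0, "gripper": 0.06}, {"delta_pos": [0, 0, 0], "yaw": 0, "gripper": 0.06}, {"delta_pos": [0, 0, 0], "yaw": 0, "gripper": 0.06}]'

```text
t: 24.72
eef_pos: [0.5144, 0.129, 0.1568]
orientation: [0.721, 0.693, -0.001, -0.0]
wrist_force: [0.1, -0.6, 0.2]
opening: 0.0598
```

```bash
python3 - <<'E'
from cr import *
c=look('wrist','w7.png'); s=get_state(); print(s['t'],s['eef_pos'],s['orientation'],s['opening'])
T=np.linalg.inv(np.array(c['world_from_camera'])); R={}
for n,p in {'grn':(.5145,.130,.05)}.items():
    q=T[:3,:3]@np.array(p)+T[:3,3]; R[n]=(int(q[0]/q[2]*c['fx']+c['cx']),int(q[1]/q[2]*c['fy']+c['cy']),30)
print(R); crucs(c,R)
E
```

```text
24.7667 [0.51472305 0.12887005 0.15708662] [ 7.21049103e-01  6.92883526e-01 -7.30100166e-04 -2.79951111e-04] 0.060178717196661936
{'grn': (321, 198, 30)}
grn lo [0.4969 0.1083] hi [0.5305 0.1461] size [0.0336 0.0378] mid [0.5137 0.1272] far [0.5149 0.1263]
```

Call:
move_arm --rows '[{"delta_pos": [-0.002, 0, 0.03], "yaw": 0, "gripper": 0.06}, {"delta_pos": [0, 0, 0.035], "yaw": 0, "gripper": 0.06}, {"delta_pos": [0, 0, 0.03], "yaw": 0, "gripper": 0.06}, {"delta_pos": [0, 0, 0.022], "yaw": 0, "gripper": 0.06}, {"delta_pos": [0, 0, 0.015], "yaw": 0, "gripper": 0.06}, {"delta_pos": [0, 0, 0.005], "yaw": 0, "gripper": 0.06}, {"delta_pos": [0, 0, 0], "yaw": 0, "gripper": 0.06}, {"delta_pos": [0, 0, 0], "yaw": 0, "gripper": 0.06}, {"delta_pos": [0, 0, 0], "yaw": 0, "gripper": 0.06}, {"delta_pos": [0, 0, 0], "yaw": 0, "gripper": 0.03}, {"delta_pos": [0, 0, 0], "yaw": 0, "gripper": 0.03}, {"delta_pos": [0, 0, 0], "yaw": 0, "gripper": 0.03}]'

```text
t: 25.77
eef_pos: [0.5162, 0.1285, 0.0223]
orientation: [0.72, 0.694, 0.001, 0.001]
wrist_force: [-1.1, -0.3, 5.6]
opening: 0.0351
```

Call:
move_arm --rows '[{"delta_pos": [0, 0, 0], "yaw": 0, "gripper": 0.03}, {"delta_pos": [0, 0, 0], "yaw": 0, "gripper": 0.03}, {"delta_pos": [0, 0, 0], "yaw": 0, "gripper": 0.03}, {"delta_pos": [0, 0, 0], "yaw": 0, "gripper": 0.03}]'

```text
t: 26.1
eef_pos: [0.5162, 0.1285, 0.0222]
orientation: [0.72, 0.694, 0.001, 0.001]
wrist_force: [-0.7, -0.2, 6.4]
opening: 0.035
```

Call:
move_arm --rows '[{"delta_pos": [0, 0, -0.01], "yaw": 0, "gripper": 0.03}, {"delta_pos": [0, 0, -0.03], "yaw": 0, "gripper": 0.03}, {"delta_pos": [0, 0, -0.04], "yaw": 0, "gripper": 0.03}, {"delta_pos": [0, 0, -0.04], "yaw": 0, "gripper": 0.03}, {"delta_pos": [-0.02, 0, -0.02], "yaw": 0, "gripper": 0.03}, {"delta_pos": [-0.04, 0.006, 0], "yaw": 0, "gripper": 0.03}, {"delta_pos": [-0.04, 0.006, 0], "yaw": 0, "gripper": 0.03}, {"delta_pos": [-0.04, 0.006, 0], "yaw": 0, "gripper": 0.03}, {"delta_pos": [-0.04, 0.006, 0], "yaw": 0, "gripper": 0.03}, {"delta_pos": [-0.04, 0.006, 0], "yaw": 0, "gripper": 0.03}, {"delta_pos": [-0.037, 0.005, 0], "yaw": 0, "gripper": 0.03}, {"delta_pos": [0, 0, 0], "yaw": 7, "gripper": 0.03}]'

```text
t: 27.1
eef_pos: [0.5415, -0.1365, 0.1619]
orientation: [0.763, 0.646, -0.0, 0.003]
wrist_force: [0.9, -0.4, -0.6]
opening: 0.0349
```

Call:
move_arm --rows '[{"delta_pos": [0, 0, 0], "yaw": 0.5, "gripper": 0.03}, {"delta_pos": [0, 0, 0], "yaw": 0, "gripper": 0.03}, {"delta_pos": [0, 0, 0], "yaw": 0, "gripper": 0.03}, {"delta_pos": [0, 0, 0], "yaw": 0, "gripper": 0.03}, {"delta_pos": [0, 0, 0], "yaw": 0, "gripper": 0.03}]'

```text
t: 27.52
eef_pos: [0.5403, -0.1285, 0.1608]
orientation: [0.763, 0.646, -0.0, -0.0]
wrist_force: [-0.4, 0.9, -0.9]
opening: 0.0347
```

Call:
move_arm --rows '[{"delta_pos": [-0.002, 0, 0.035], "yaw": 0, "gripper": 0.03}, {"delta_pos": [0, 0, 0.04], "yaw": 0, "gripper": 0.03}, {"delta_pos": [0, 0, 0.03], "yaw": 0, "gripper": 0.03}, {"delta_pos": [0, 0, 0.02], "yaw": 0, "gripper": 0.03}, {"delta_pos": [0, 0, 0.01], "yaw": 0, "gripper": 0.03}, {"delta_pos": [0, 0, 0.004], "yaw": 0, "gripper": 0.03}, {"delta_pos": [0, 0, 0.001], "yaw": 0, "gripper": 0.03}, {"delta_pos": [0, 0, 0.0005], "yaw": 0, "gripper": 0.03}, {"delta_pos": [0, 0, 0], "yaw": 0, "gripper": 0.03}, {"delta_pos": [0, 0, 0], "yaw": 0, "gripper": 0.03}, {"delta_pos": [0, 0, 0], "yaw": 0, "gripper": 0.03}, {"delta_pos": [0, 0, 0], "yaw": 0, "gripper": 0.03}]'

```text
t: 28.52
eef_pos: [0.5408, -0.1321, 0.0212]
orientation: [0.764, 0.645, 0.0, 0.001]
wrist_force: [-0.2, -0.2, -1.2]
opening: 0.0348
```

Call:
move_arm --rows '[{"delta_pos": [0, 0, 0.0005], "yaw": 0, "gripper": 0.03}, {"delta_pos": [0, 0, 0.0005], "yaw": 0, "gripper": 0.03}, {"delta_pos": [0, 0, 0], "yaw": 0, "gripper": 0.03}, {"delta_pos": [0, 0, 0], "yaw": 0, "gripper": 0.03}, {"delta_pos": [0, 0, 0], "yaw": 0, "gripper": 0.03}]'

```text
t: 28.93
eef_pos: [0.54, -0.1318, 0.0192]
orientation: [0.764, 0.645, -0.0, -0.0]
wrist_force: [-1.2, 0.3, -0.9]
opening: 0.0349
```

Call:
move_arm --rows '[{"delta_pos": [0, 0, 0.0005], "yaw": 0, "gripper": 0.03}, {"delta_pos": [0, 0, 0], "yaw": 0, "gripper": 0.03}, {"delta_pos": [0, 0, 0], "yaw": 0, "gripper": 0.03}, {"delta_pos": [0, 0, 0], "yaw": 0, "gripper": 0.03}]'

```text
t: 29.27
eef_pos: [0.5401, -0.1318, 0.0187]
orientation: [0.764, 0.645, -0.0, -0.0]
wrist_force: [-0.8, 0.1, -0.4]
opening: 0.0352
```

Call:
move_arm --rows '[{"delta_pos": [0, 0, 0.0005], "yaw": 0, "gripper": 0.03}, {"delta_pos": [0, 0, 0.0005], "yaw": 0, "gripper": 0.03}, {"delta_pos": [0, 0, 0], "yaw": 0, "gripper": 0.03}, {"delta_pos": [0, 0, 0], "yaw": 0, "gripper": 0.03}]'

```text
t: 29.6
eef_pos: [0.5402, -0.1318, 0.0183]
orientation: [0.764, 0.645, -0.0, 0.0]
wrist_force: [-1.9, 0.1, 4.5]
opening: 0.0349
```

Contact at Fz 4.5 N. Release, lift, and move clear towards the robot for a final look.

Call:
move_arm --rows '[{"delta_pos": [0, 0, 0], "yaw": 0, "gripper": 0.05}, {"delta_pos": [0, 0, 0], "yaw": 0, "gripper": 0.05}, {"delta_pos": [0, 0, 0], "yaw": 0, "gripper": 0.05}, {"delta_pos": [0, 0, 0], "yaw": 0, "gripper": 0.05}, {"delta_pos": [0, 0, -0.02], "yaw": 0, "gripper": 0.05}, {"delta_pos": [0, 0, -0.04], "yaw": 0, "gripper": 0.05}, {"delta_pos": [0, 0, -0.04], "yaw": 0, "gripper": 0.05}, {"delta_pos": [0, 0, -0.04], "yaw": 0, "gripper": 0.05}, {"delta_pos": [0, 0, -0.04], "yaw": 0, "gripper": 0.05}, {"delta_pos": [0.03, 0, -0.02], "yaw": 0, "gripper": 0.05}, {"delta_pos": [0.04, 0, 0], "yaw": 0, "gripper": 0.05}, {"delta_pos": [0.04, 0, 0], "yaw": 0, "gripper": 0.05}]'

```text
t: 30.6
eef_pos: [0.5605, -0.0232, 0.2209]
orientation: [0.765, 0.644, 0.002, 0.002]
wrist_force: [0.2, -0.5, 0.2]
opening: 0.05
```

Call:
move_arm --rows '[{"delta_pos": [0, -0.04, 0], "yaw": 0, "gripper": 0.05}, {"delta_pos": [0, -0.04, 0], "yaw": 0, "gripper": 0.05}, {"delta_pos": [0, -0.04, 0], "yaw": 0, "gripper": 0.05}, {"delta_pos": [0, -0.03, 0], "yaw": 0, "gripper": 0.05}, {"delta_pos": [0, 0, 0], "yaw": 0, "gripper": 0.05}, {"delta_pos": [0, 0, 0], "yaw": 0, "gripper": 0.05}]'

```text
t: 31.1
eef_pos: [0.4094, 0.0021, 0.2175]
orientation: [0.764, 0.645, 0.0, 0.0]
wrist_force: [0.6, 0.4, 0.1]
opening: 0.0499
```

```bash
python3 - <<'E'
from h import *
t=look('top'); s=look('scene'); st=get_state(); print(st['t'],st['eef_pos'],st['wrist_force'])
a=cv2.resize(t['image'][150:260,180:460,::-1],(784,308),interpolation=2)
b=cv2.resize(s['image'][110:340,220:480,::-1],(320,283),interpolation=2)
b=cv2.copyMakeBorder(b,0,0,0,464,cv2.BORDER_CONSTANT)
d=cv2.resize(s['image'][115:205,230:340,::-1],(346,283),interpolation=2); b[:,330:676]=d
cv2.imwrite('pics/f.png',np.vstack([a,b]))
E
```

```text
31.2 [0.41199837 0.00159461 0.21845597] [ 0.29414421 -0.3819837  -1.0192043 ]
```

View pics/f.png

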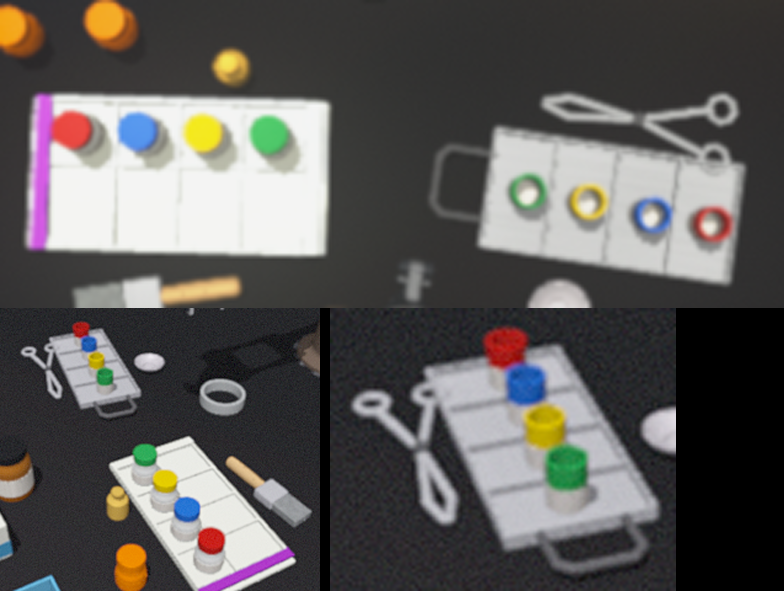

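The final picture shows green, yellow, blue and red upright, one to a bay, running from the handle to the far end. All four jars still stand in the rack, and the gripper is clear.

```bash
python3 -c "
from workcell import *
print(sign_off())"
```

```text
the job is handed in; nothing more can be done
None
```

I moved all four crucibles from the rack into the tray and handed the job in at about 31 s. Red, from the purple end, is in the bay farthest from the handle, followed by blue, yellow and then green next to the handle. Each was lowered until the wrist force showed contact with the bay floor (about 4.5–7 N), then released.

My last top and scene views showed all four upright, one to a bay and in the right order. All four jars were still standing in the rack, the tongs had not visibly moved and the gripper was clear.

Three checks along the way were not clean:
- **Green's position:** my first reading was about 13 mm off because its view was partly blocked. I corrected it from close by before grasping.
- **Red's placement:** I set it about 5 mm toward the robot from the centre of its bay to stay clear of the tongs, whose ring overlaps the back edge of that bay.
- **Closing the gripper:** closing on blue, yellow and green pressed down on them with about 6 N.

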